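Rehang the lift-off lid on the quarantine box that holds the jar

TASK

The lift-off lid is hinged on the empty box, but the jar waiting for release stands uncovered in the other one: move the lid over. Squeeze the two small round knobs together to draw its sprung hinge pins, raise that edge until it is free and let the lid rest there released; then take it by its handle, carry it roughly level to the box with the jar and fit it so that it lies flat and shut with both pins sprung out fully under their catches. Leave the jar in its box and do not disturb the bottle and the other jar behind.

Things in the scene. Friction and masses are not known exactly. Their poses are not given: they have to be found in the camera images.
- lid: Aluminium lid plate 108 x 124 x 5 mm, 0.28 kg in all. Origin on its underside; plate from x = -62 to +46 mm, y = -62 to +62 mm (only -56 to +56 mm beyond x = 6 mm); x points to the hinge edge, z up. Shut, its underside lies 60 mm above the box's underside, origins in line. Held by the two round knobs it swings freely about the line between them: raise only the hinge edge, the front edge stays resting on the box
- lid_hinge (a point): Middle of the lid's hinge line, at x = 44, y = 0, z = 11 mm of the lid. Two 12 mm tubes on this line (y = 33 to 56 mm either side, tops 17 mm above the underside) carry two steel pins of 8 mm diameter with round tips; sprung out, the tips stand at y = +80 and -80 mm
- lid_grip (a point): Middle of the lid's handle: grey plastic bar 56 mm long along the lid's x, 14 mm wide, 14 mm high, on two posts; this point lies at x = -4, y = 0, z = 34 mm of the lid; the bar's top is 36 mm above the plate
- left_pin_knob (a point): Centre of the left pin's steel knob, a 12 mm ball on an upright 6 mm stem, at x = 44, y = +22, z = 42 mm of the lid with the pin out; it moves with the pin, towards the middle
- right_pin_knob (a point): The same for the right pin, at y = -22 mm of the lid with the pin out. Over both knobs: 56 mm with the pins out, 30 mm squeezed together. As the hinge edge is raised 23 mm about the resting front edge, the knobs also swing about 12 mm towards the front
- left_pin (a joint): How far the left pin is drawn in, m: 0 = fully out, 0.013 = fully drawn (stop). Its spring pushes out with 2.4 N at 0 and 4 N when fully drawn
- right_pin (a joint): The same for the right pin
- covered_box: White open-topped box, fixed, 116 (x) x 126 (y) x 60 mm, walls 5 mm, empty; the lid lies shut on it at the start. Origin: middle of its underside; x points to its hinge side, away from the robot. At x = 44 mm an ear stands on each side wall, inner faces at y = +60 and -60 mm, about 104 mm high, with an upright slot 11 mm wide for the pin, flared to 28 mm at the top
- covered_box_hinge (a point): Where lid_hinge lies when the lid is shut: x = 44, y = 0, z = 71 mm of the box. In each ear's slot, from y = 72 mm outward, a catch holds the pin down; its top is a ramp on which a sprung-out pin rests about 23 mm above the seat. Drawn pins pass freely; or press the edge down with about 7 to 10 N and the ramps push the pins in until they spring out below
- open_box: The second box, exactly alike and fixed, without a lid, with the jar in it; which of the two boxes stands left or right varies
- open_box_hinge (a point): The same hinge point on the box with the jar, with the same slots, catches and ramps
- jar: White ointment jar, 58 mm diameter, 40 mm high, standing loose in the open box; origin in the middle of its underside
- amber_bottle: Brown bottle 44 mm diameter, 100 mm high, standing loose behind the boxes; leave alone
- white_jar: White jar 60 mm diameter, 42 mm high, standing loose behind the boxes; leave alone
- lid_handle: The same handle as a part; origin at the foot of its posts on the plate, 29 mm below lid_grip

How it is judged:
By the outcome, as a careful person would: the job done as asked, in the order asked, and still so for the second after the job is handed in, with the robot touching nothing.
It also fails if it takes over 58 s, if anything falls off the work surface, if the arm or the gripper's body presses on something with over 40 N, if the wrist force passes 120 N, or if a joint passes its speed limit or range.

ROBOT

A 6-joint arm with a two-finger parallel gripper is mounted at the origin on a cart in front of the work surface, level with it; the furniture and walls round the work are solid. World frame = base frame: x ahead of the robot, y to its left, z up, the work surface at z = 0. Lengths are in mm, angles in degrees, forces in N, time in s.
With the tool pointing down it reaches from about 350 to 850 mm from the base axis. Payload 8.1 kg.
Tool frame: the origin (TCP) lies between the finger pads; the fingertips stand 25 mm ahead of it and the grasp point (between the pads) lies 6 mm ahead of it (r.tcp_to_tips is the distance from the TCP to the fingertips, in mm); z points along the fingers, y is the line along which they close (so a half turn about z gives the same grasp; the last joint's range is limited). The gripper opens to 85 mm and grips with 20 to 120 N. Pads are 22 mm wide; open, the fingers measure 114 mm over their backs; the gripper's body (76 mm by 85 mm) begins 54 mm behind the grasp point. The pads swing forward as they close: fully open they stand 13 mm farther back than shut.
Start: joints at [71.654, 7.471, 85.268, -0, 87.261, -4.893], TCP at [139.567, 583.547, 256.292] pointing down, gripper open.
Joint ranges: [-169.43, 169.43], [-51.17, 129.36], [1.28, 143.12], [-76.62, 256.62], [0, 156.53], [-152.29, 152.29]. Speed limits (degrees/s): [136.94, 136.94, 159.86, 180, 180, 180].

INTERFACE

Orientations are given as [roll, pitch, yaw] about the fixed x, y, z axes, in that order (R = Rz(yaw) Ry(pitch) Rx(roll)).
In Python, from bench import r gives the robot as it stands.
- The arm moves only by the tool apply_moves, never from a script. Its arguments are lists of equal length, an entry for each row: "angular": the turn, a rotation vector about the world's x, y, z in units of 8 degrees (1.0 is 8 degrees), a list of three; "travel": the shift along the world's x, y, z in units of 40 mm (1.0 is 40 mm), a list of three; "jaw": the opening, from 0 (shut) to 1 (fully open). A call has 1 to 20 rows; each row shifts and turns the commanded pose from where the row before left it; what a row does not reach is not made up. A row lasts 1/8 s, in which the tool goes at most 62.5 mm and 10.7 degrees, less where a joint would pass 70% of its speed; a pose out of reach is approached as far as the arm can. A call is refused whole if a number of a shift passes 1 or a number of a turn 1, either way. A call with a gripper value outside its range is refused whole. The fingers move at their own pace and stop on an object; "force" is the grip in N (left out, the last holds). Time passes only in rows, so rows that do not move let the fingers close. It gives the time, the measured TCP pose, the force, the opening and the grip force at its end, in the units of the state.
- r.sense(): the state, without advancing time (a new reading comes with each control period).
- r.snapshot(name): name is "scene" or "top" or "wrist"; returns a dict with "color" (420x560x3 uint8, red, green, blue), "fx", "fy", "cx", "cy" (pixels), "distortion" ([k1, k2, p1, p2, k3] as OpenCV has them; the pictures are not rectified), "R" (3x3) and "t" (3): a world point X has camera coordinates R X + t; the wrist camera has in their place "mount" (4x4, takes a point from camera to tool coordinates, whose origin is the TCP and whose axes are the flange's). Camera axes: x right, y down, z forward; pixel columns grow to the right and rows downward; lengths in mm; the calibration is good to about 2 mm. A picture is of the moment at which its call begins: read the wrist's pose just before it. There is no depth.
- r.hand_in(): hands the job in; it is judged then, once.
The state is a dict: "time": time; "joint_pos": joint angles; "qd": joint speeds; "joint_efforts": joint torques, N m; "tool_pos": TCP position; "tcp_rot": TCP orientation; "ft_force": force on the tool from outside, world axes, zero at the start; "wrist_torque": the same for the moment, N m; "finger_gap": finger opening in mm; "grip_force": force on a finger pad.
Only numpy, scipy, OpenCV 4.12 (cv2) and the standard library are available. Lean on these libraries where they do the work, as an engineer would, in place of code of your own. Each camera call takes 0.05 s, during which the arm holds its last target. There are 200 camera calls.

## Working session

There is one attempt and no reset: what is moved stays moved. The work goes in short steps, Python scripts to look and compute and a tool call to move; the robot and the scene stay as the last step left them, time stands still between calls to the robot, and variables do not carry over. Pictures are saved under pics/ and viewed, at most 10 in all, crops included, and the job is handed in when it is done.

Besides the shell and the picture viewer there is one more tool, called after "Call:" by a JSON object that holds its "op" and its "data", one argument or row to a line. apply_moves: Moves the arm, as the interface text tells. Its arguments: {"type":"object","properties":{"angular":{"type":"array"},"travel":{"type":"array"},"jaw":{"type":"array"},"force":{"type":"number"}},"required":["angular","travel","jaw"]}

```bash
mkdir -p pics; ls; python3 - <<'E'
from bench import r
import cv2
s=r.sense();print(s)
for n in("scene","top"):
    p=r.snapshot(n);cv2.imwrite(f"pics/{n}0.png",cv2.cvtColor(p["color"],cv2.COLOR_RGB2BGR));print(n,p["fx"],p["distortion"],p["R"],p["t"])
p=r.snapshot("wrist");print(p["mount"])
E
```

```text
pics
{'time': 0.0, 'joint_pos': array([ 7.16545767e+01,  7.51595960e+00,  8.53315930e+01,  1.50756248e-03,
        8.72629455e+01, -4.89187168e+00]), 'qd': array([-0.02782272,  0.01203058, -0.06538343, -0.00528354,  0.0957548 ,
        0.03022256]), 'joint_efforts': array([ 1.97260670e-03, -5.69417453e+01, -5.00538719e+01, -1.43492643e-04,
        1.51829881e-02, -3.48554261e-05]), 'tool_pos': array([139.38471809, 583.04203891, 255.21335847]), 'tcp_rot': array([-1.79890033e+02, -1.09230004e-02,  1.66546364e+02]), 'ft_force': array([ 0.15968282, -0.70906301,  0.41291836]), 'wrist_torque': array([ 0.04129839, -0.05736659,  0.01608146]), 'grip_force': 0.0, 'finger_gap': 85.45988947895484}
scene 384.57772082702706 [0.02718881 0.         0.         0.         0.        ] [[-0.82854902 -0.55972436  0.01466809]
 [-0.41918808  0.60272276 -0.67897468]
 [ 0.37119788 -0.5687125  -0.73401514]] [362.17356631 469.09524451 566.54025374]
top 389.750312275909 [-0.07822198  0.          0.          0.          0.        ] [[ 2.14706124e-02 -9.99769021e-01  9.57969972e-04]
 [-9.78619245e-01 -2.12124389e-02 -2.04583495e-01]
 [ 2.04556562e-01  3.45504507e-03 -9.78848648e-01]] [-274.02752223  598.15201917  802.2651668 ]
[[-3.34485790e-04 -9.66248803e-01 -2.57610441e-01  6.53078815e+01]
 [ 9.99999944e-01 -3.27740076e-04 -6.91249733e-05  7.86052651e-01]
 [-1.76373431e-05 -2.57610450e-01  9.66248858e-01 -1.17242444e+02]
 [ 0.00000000e+00  0.00000000e+00  0.00000000e+00  1.00000000e+00]]
```

View pics/top0.png

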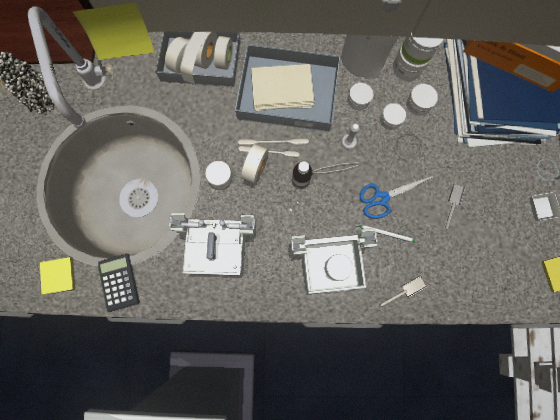

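View pics/scene0.png

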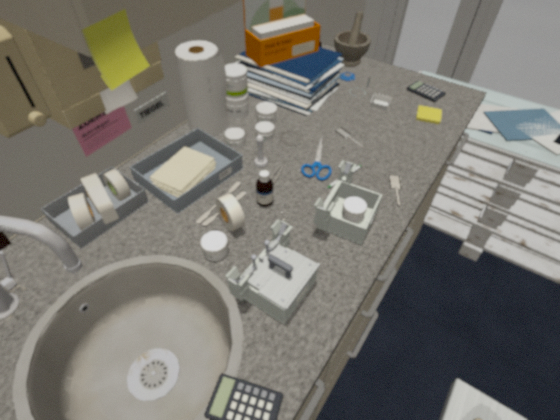

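Top view: covered box at about (212,247) px with dark handle, open box with jar at about (335,265). I'll enlarge both.

```bash
cat > h.py <<'E'
import numpy as np,cv2
from scipy.optimize import least_squares
from scipy.spatial.transform import Rotation as Ro
def save(p,f,box=None,k=1):
    im=cv2.cvtColor(p["color"],cv2.COLOR_RGB2BGR)
    if box: im=im[box[1]:box[3],box[0]:box[2]]
    cv2.imwrite(f,cv2.resize(im,None,fx=k,fy=k,interpolation=cv2.INTER_CUBIC))
def wristpose(p,s):
    T=np.eye(4);T[:3,:3]=Ro.from_euler('xyz',s['tcp_rot'],degrees=True).as_matrix();T[:3,3]=s['tool_pos']
    M=np.linalg.inv(T@p['mount']);return M[:3,:3],M[:3,3]
def proj(p,X,Rt=None):
    R,t=Rt if Rt else (p["R"],p["t"])
    K=np.array([[p["fx"],0,p["cx"]],[0,p["fy"],p["cy"]],[0,0,1]])
    return cv2.projectPoints(np.float64(X).reshape(-1,1,3),cv2.Rodrigues(np.array(R))[0],np.float64(t),K,np.float64(p["distortion"]))[0][:,0]
def boxpts(q,L):
    x,y,a=q[0],q[1],np.radians(q[2]);L=np.float64(L)
    return np.c_[x+L[:,0]*np.cos(a)-L[:,1]*np.sin(a),y+L[:,0]*np.sin(a)+L[:,1]*np.cos(a),L[:,2]]
def fit(obs,q0):
    "obs: list of (p,Rt,local pts,pixels)"
    f=lambda q:np.concatenate([(proj(p,boxpts(q,L),Rt)-np.array(u)).ravel() for p,Rt,L,u in obs])
    s=least_squares(f,q0,loss='soft_l1');return s.x,f(s.x).reshape(-1,2)
def ray(p,uv,z,Rt=None):
    R,t=Rt if Rt else (p["R"],p["t"])
    K=np.array([[p["fx"],0,p["cx"]],[0,p["fy"],p["cy"]],[0,0,1]])
    n=cv2.undistortPoints(np.float64(uv).reshape(-1,1,2),K,np.float64(p["distortion"]))[:,0]
    d=np.c_[n,np.ones(len(n))]@np.array(R);c=-np.array(R).T@np.array(t)
    return c+d*((z-c[2])/d[:,2])[:,None]
E
python3 - <<'E'
from bench import r
from h import *
p=r.snapshot("top");save(p,"pics/crop.png",(160,205,390,305),3.4)
print(ray(p,[(212,247),(242,273),(334,262)],65)); print(ray(p,[(334,262),(302,174),(218,175)],40))
E
```

```text
[[ 519.54812211 -122.97605543   65.        ]
 [ 465.16945992 -190.36561012   65.        ]
 [ 492.81543843 -387.79076012   65.        ]]
[[ 494.76332767 -391.46078102   40.        ]
 [ 696.72913537 -318.65461334   40.        ]
 [ 690.18073572 -123.5131964    40.        ]]
```

View pics/crop.png

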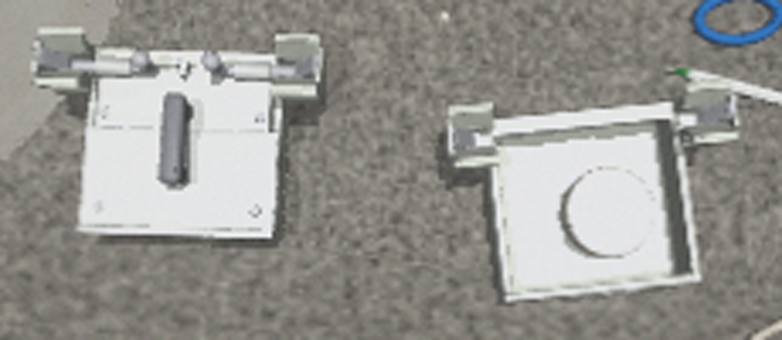

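Crop shows: knobs at (140,62),(211,62), lid front corners (79,231),(272,238), handle ends (176,96),(175,184); open box front corners (506,297),(699,278), back corners about (493,121),(672,105).

```bash
python3 - <<'E'
from bench import r
from h import *
p=r.snapshot("top")
c=lambda l:np.array(l)/3.4+[160,205]-.35
L=[(44,22,102),(44,-22,102),(-62,62,65),(-62,-62,65),(24,0,101),(-32,0,101)]
U=c([(140,62),(211,62),(79,231),(272,238),(176,96),(175,184)])
q,e=fit([(p,None,L,U)],[520,-123,0]);print(q,e.round(1))
L=[(-58,63,60),(-58,-63,60),(58,63,60),(58,-63,60)]
U=c([(506,297),(699,278),(493,121),(672,105)])
q2,e=fit([(p,None,L,U)],[490,-390,0]);print(q2,e.round(1))
print(boxpts(q,[(44,0,102),(44,22,102),(-4,0,94)]))
j=ray(p,c([(610,212)]),40);print(j)
s=r.snapshot("scene");print(proj(s,boxpts(q,[(44,22,102),(44,-22,102),(-4,0,101)])))
E
```

```text
[ 5.22880708e+02 -1.25297950e+02 -2.09187546e-01] [[ 0.3 -0.5]
 [ 0.3 -0. ]
 [ 0.   0.8]
 [ 0.7  0.4]
 [-0.3 -0.8]
 [-1.6  0.1]]
[ 490.73038637 -388.07160692    6.71030357] [[-0.6  1.1]
 [ 0.8  0.7]
 [-2.6 -0.7]
 [ 1.5 -1.5]]
[[ 566.88041468 -125.45859394  102.        ]
 [ 566.96073675 -103.45874056  102.        ]
 [ 518.88073459 -125.28334578   94.        ]]
[[ 483.90980819 -402.65768179   40.        ]]
[[254.7529745  257.93920029]
 [267.65359247 243.37321663]
 [281.07919077 262.1589092 ]]
```

Call:
{"op": "apply_moves", "data": {
  "angular": [
    [0,0,0.093],
    [0,0,0.093],
    [0,0,0.093],
    [0,0,0.093],
    [0,0,0.093],
    [0,0,0.093],
    [0,0,0.093],
    [0,0,0.093],
    [0,0,0.093],
    [0,0,0.093],
    [0,0,0.093],
    [0,0,0.093],
    [0,0,0.093],
    [0,0,0.093],
    [0,0,0.093],
    [0,0,0.093],
    [0,0,0.093],
    [0,0,0.093],
    [0,0,0]
  ],
  "travel": [
    [0.51,-0.98,0],
    [0.51,-0.98,0],
    [0.51,-0.98,0],
    [0.51,-0.98,0],
    [0.51,-0.98,0],
    [0.51,-0.98,0],
    [0.51,-0.98,0],
    [0.51,-0.98,0],
    [0.51,-0.98,0],
    [0.51,-0.98,0],
    [0.51,-0.98,0],
    [0.51,-0.98,0],
    [0.51,-0.98,0],
    [0.51,-0.98,0],
    [0.51,-0.98,0],
    [0.51,-0.98,0],
    [0.51,-0.98,0],
    [0.51,-0.98,0],
    [0,0,0]
  ],
  "jaw": [1,1,1,1,1,1,1,1,1,1,1,1,1,1,1,1,1,1,1]
}}

```text
time: 2.68
tool_pos: [507.2, -124.5, 255.8]
tcp_rot: [-180.0, -0.0, 179.8]
ft_force: [-0.3, 0.5, -0.6]
finger_gap: 85.4
grip_force: 0.0
```

```bash
python3 - <<'E'
from bench import r
from h import *
import pickle
s=r.sense();p=r.snapshot("wrist");save(p,"pics/w1.png",None,1.4);pickle.dump((p,s),open("w1.pkl","wb"));print(s['tool_pos'],s['tcp_rot'],s['ft_force'],p['fx'],s['time'])
E
```

```text
[ 507.23619102 -124.49167586  255.80589519] [-1.79980655e+02 -3.85898794e-02  1.79769704e+02] [-0.34192241  0.48116133 -0.61834065] 375.85775921082325 2.675
```

View pics/w1.png

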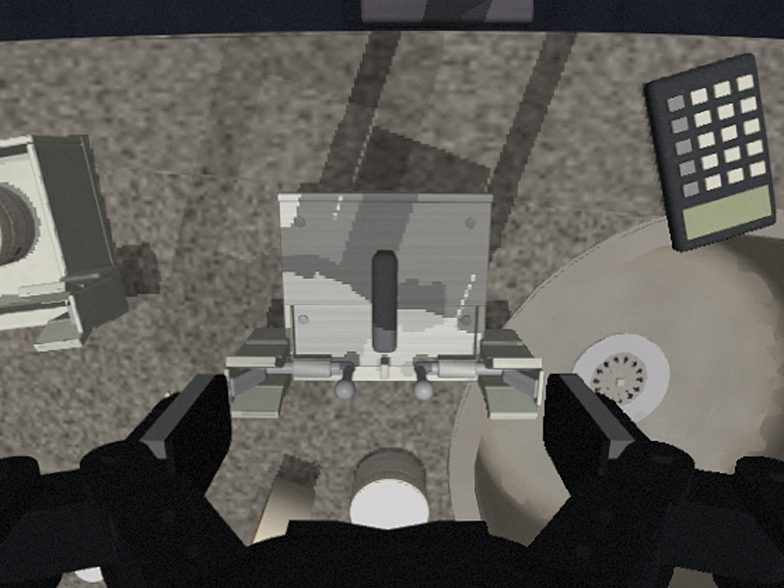

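Call:
{"op": "apply_moves", "data": {
  "angular": [
    [0,0,0.15],
    [0,0,0.15],
    [0,0,0.15],
    [0,0,0.15],
    [0,0,0.15],
    [0,0,0],
    [0,0,0],
    [0,0,0]
  ],
  "travel": [
    [-0.1,-0.95,0],
    [-0.1,-0.95,0],
    [-0.1,-0.95,0],
    [-0.1,-0.95,0],
    [-0.1,-0.95,0],
    [-0.1,-0.95,0],
    [-0.1,-0.95,0],
    [0,0,0]
  ],
  "jaw": [1,1,1,1,1,1,1,1]
}}

```text
time: 3.72
tool_pos: [478.2, -389.1, 256.2]
tcp_rot: [180.0, -0.0, -174.2]
ft_force: [0.2, 0.5, -0.6]
finger_gap: 85.4
grip_force: 0.0
```

```bash
python3 - <<'E'
from bench import r
from h import *
import pickle
s=r.sense();p=r.snapshot("wrist");save(p,"pics/w2.png",None,1.4);pickle.dump((p,s),open("w2.pkl","wb"));print(s['tool_pos'],s['tcp_rot'],s['ft_force'],p['fx'],s['time'])
E
```

```text
[ 478.1939017  -389.050278    256.15765368] [ 1.79997130e+02 -1.88298797e-02 -1.74170299e+02] [ 0.20516345  0.54020284 -0.55763557] 375.85775921082325 3.725
```

View pics/w2.png

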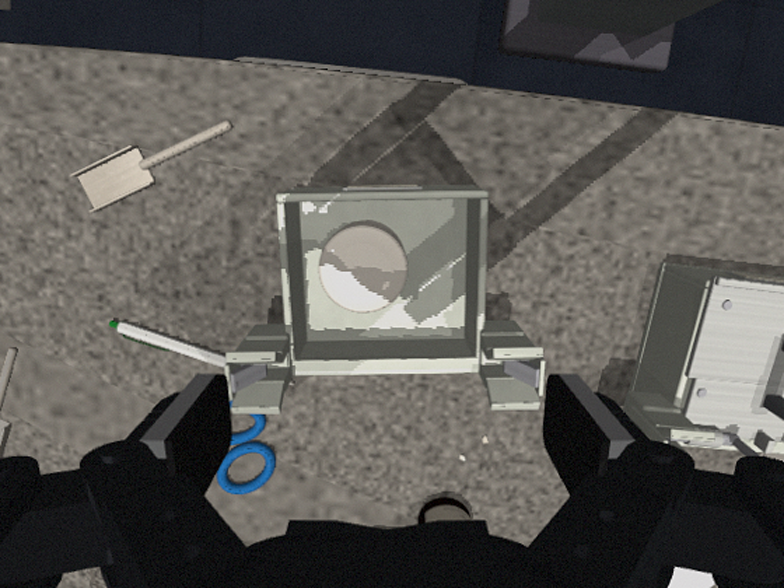

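w1: knobs at (345,390),(423,390), lid front corners (280,201),(491,201), handle from (384,250) to (384,350). w2: open box front corners (278,199),(488,199), back wall outer edge from (297,375) to (480,373), with jar inside; ears look the same in both.

```bash
python3 - <<'E'
from h import *
import pickle
p1,s1=pickle.load(open("w1.pkl","rb"));p2,s2=pickle.load(open("w2.pkl","rb"))
W1=wristpose(p1,s1);W2=wristpose(p2,s2)
c=lambda l:np.array(l)/1.4
L=[(44,22,102),(44,-22,102),(-62,62,65),(-62,-62,65),(24,0,101),(-32,0,101)]
U=c([(423,390),(345,390),(491,201),(280,201),(384,351),(384,251)])
q,e=fit([(p1,W1,L,U)],[520,-123,0]);print(q.round(2),e.round(1).tolist())
q2,e=fit([(p2,W2,[(-58,63,60),(-58,-63,60)],c([(488,199),(278,199)]))],[490,-388,6]);print(q2.round(2),e.round(1).tolist())
# ear bottom-edge corners, back-projected at z=104 to each box frame
def loc(p,W,U,q,z=104):
    X=ray(p,c(U),z,W)[:,:2]-q[:2];a=np.radians(q[2]);return (X@np.array([[np.cos(a),-np.sin(a)],[np.sin(a),np.cos(a)]])).round(1)
print(loc(p1,W1,[(536,417),(491,417),(279,417),(231,417)],q).tolist());print(loc(p2,W2,[(535,409),(491,410),(281,408),(233,411)],q2).tolist())
# ECC on gradient images in ear regions
g=[cv2.GaussianBlur(cv2.cvtColor(p["color"],cv2.COLOR_RGB2GRAY),(0,0),1).astype(np.float32) for p in(p1,p2)]
m=np.zeros(g[0].shape,np.uint8)
m[240:300,160:208]=255;m[240:300,343:391]=255
M=np.eye(2,3,dtype=np.float32);M[1,2]=-5
try:
    cc,M=cv2.findTransformECC(g[0],g[1],M,cv2.MOTION_EUCLIDEAN,(3,200,1e-6),m,5);print(cc,M)
    ep=np.array([(383,417),(383,370)])/1.4; print((M[:,:2]@ep.T).T+M[:,2]-ep)
except Exception as ex: print(ex)
E
```

```text
[ 5.2476e+02 -1.2511e+02 -5.0000e-01] [[0.1, 0.2], [-0.2, -0.1], [0.7, -4.9], [-1.7, -5.6], [0.0, 3.6], [0.3, 3.6]]
[ 495.4  -388.62    5.8 ] [[1.3, 0.0], [-1.3, 0.0]]
[[59.6, 86.5], [59.6, 60.7], [60.1, -59.4], [60.5, -86.9]]
[[55.7, 86.2], [56.2, 61.2], [54.9, -57.5], [57.0, -85.0]]
0.9455785493697835 [[ 0.99977165  0.02136891 -5.6987424 ]
 [-0.02136891  0.99977165  0.5886705 ]]
[[ 0.60367176 -5.32526746]
 [-0.11371313 -5.31760158]]
```

Measured: covered hinge ≈ (568,-125.5), open box hinge ≈ (535,-384), yaw 6.7°. The top and wrist views agree to within 2 mm. Next, the knobs.

Call:
{"op": "apply_moves", "data": {
  "angular": [
    [0,0,-0.097],
    [0,0,-0.097],
    [0,0,-0.097],
    [0,0,-0.097],
    [0,0,-0.097],
    [0,0,-0.097],
    [0,0,-0.097],
    [0,0,-0.097],
    [0,0,0],
    [0,0,0]
  ],
  "travel": [
    [0.28,0.82,-0.1],
    [0.28,0.82,-0.1],
    [0.28,0.82,-0.2],
    [0.28,0.82,-0.2],
    [0.28,0.82,-0.2],
    [0.28,0.82,-0.2],
    [0.28,0.82,-0.2],
    [0.28,0.83,-0.2],
    [0,0,-0.2],
    [0,0,0]
  ],
  "jaw": [0.8,0.8,0.8,0.8,0.8,0.8,0.8,0.8,0.8,0.8],
  "force": 30
}}

```text
time: 5.03
tool_pos: [567.6, -124.0, 191.6]
tcp_rot: [180.0, -0.1, 179.8]
ft_force: [-0.8, -0.8, 0.5]
finger_gap: 68.2
grip_force: 0.0
```

```bash
python3 - <<'E'
from bench import r
from h import *
import pickle
s=r.sense();p=r.snapshot("wrist");save(p,"pics/w3.png",None,1.4);pickle.dump((p,s),open("w3.pkl","wb"));print(s['tool_pos'],s['tcp_rot'],s['ft_force'],s['finger_gap'],s['time'])
W=wristpose(p,s)
for q in([522.9,-125.2,-.4],[524.7,-125.1,-.4]): print(proj(p,boxpts(q,[(44,22,102),(44,-22,102),(24,0,101)]),W).round(0)*1.4)
E
```

```text
[ 567.60090075 -124.02837245  191.6341285 ] [ 1.79982590e+02 -8.45729551e-02  1.79843330e+02] [-0.80424691 -0.75415497  0.54206728] 68.23106817762672 5.025
[[434.  317.8]
 [327.6 317.8]
 [380.8 270.2]]
[[434.  322. ]
 [327.6 322. ]
 [380.8 274.4]]
```

View pics/w3.png

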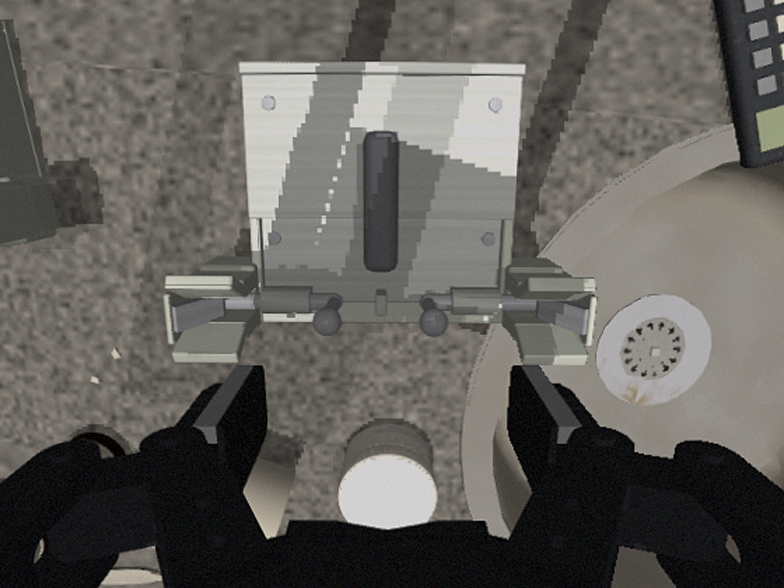

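Knobs seen at (328,322) and (433,322), as predicted for hinge x = 568.5. Descend and squeeze.

Call:
{"op": "apply_moves", "data": {
  "angular": [
    [0,0,0],
    [0,0,0],
    [0,0,0],
    [0,0,0],
    [0,0,0],
    [0,0,0],
    [0,0,0],
    [0,0,0],
    [0,0,0]
  ],
  "travel": [
    [0.02,-0.03,-0.5],
    [0,0,-0.5],
    [0,0,-0.5],
    [0,0,-0.5],
    [0,0,-0.06],
    [0,0,0],
    [0,0,0],
    [0,0,0],
    [0,0,0]
  ],
  "jaw": [0.8,0.8,0.8,0.8,0.8,0.3,0.3,0.3,0.3],
  "force": 30
}}

```text
time: 6.2
tool_pos: [570.9, -127.0, 112.1]
tcp_rot: [-179.9, 0.2, 179.7]
ft_force: [0.8, -1.1, 5.9]
finger_gap: 26.1
grip_force: 26.2
```

Call:
{"op": "apply_moves", "data": {
  "angular": [
    [0,0,0],
    [0,0,0],
    [0,0,0],
    [0,0,0]
  ],
  "travel": [
    [0,0,0],
    [0,0,0],
    [0,0,0],
    [0,0,0]
  ],
  "jaw": [0.2,0.2,0.2,0.2],
  "force": 30
}}

```text
time: 6.7
tool_pos: [570.9, -127.0, 112.1]
tcp_rot: [-179.9, 0.2, 179.7]
ft_force: [2.3, -1.3, 6.2]
finger_gap: 25.6
grip_force: 29.1
```

```bash
python3 - <<'E'
from bench import r
from h import *
p=r.snapshot("wrist");q=r.snapshot("scene")
a=cv2.resize(p["color"][150:400,130:420],None,fx=1.5,fy=1.5);b=cv2.resize(q["color"][200:320,200:330],(406,375),interpolation=cv2.INTER_CUBIC)[:,:364]
cv2.imwrite("pics/g.png",cv2.cvtColor(np.hstack([a[:375],b]),cv2.COLOR_RGB2BGR));s=r.sense();print(s['tool_pos'],s['tcp_rot'])
E
```

```text
[ 570.86621777 -126.96696527  112.04633987] [-179.92574486    0.23916827  179.73330484]
```

View pics/g.png

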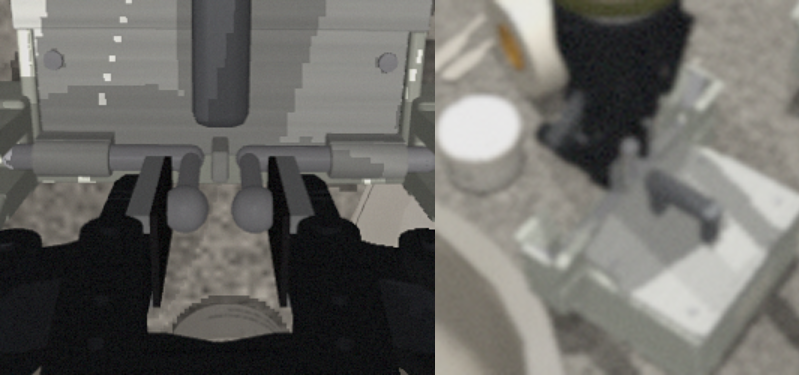

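The balls are about 30 mm over all, so both pins are fully drawn. Now raise the hinge edge along its arc.

Call:
{"op": "apply_moves", "data": {
  "angular": [
    [0,0,0],
    [0,0,0],
    [0,0,0],
    [0,0,0],
    [0,0,0],
    [0,0,0],
    [0,0,0],
    [0,0,0],
    [0,0,0]
  ],
  "travel": [
    [-0.03,0,0.08],
    [-0.03,0,0.08],
    [-0.04,0,0.08],
    [-0.04,0,0.08],
    [-0.04,0,0.08],
    [-0.05,0,0.08],
    [-0.05,0,0.08],
    [-0.05,0,0.09],
    [0,0,0]
  ],
  "jaw": [0.2,0.2,0.2,0.2,0.2,0.2,0.2,0.2,0.2],
  "force": 30
}}

```text
time: 7.92
tool_pos: [555.8, -126.4, 136.2]
tcp_rot: [180.0, -0.0, 179.7]
ft_force: [1.9, 0.2, 0.3]
finger_gap: 25.4
grip_force: 29.4
```

```bash
python3 - <<'E'
from bench import r
from h import *
p=r.snapshot("wrist");q=r.snapshot("scene")
a=cv2.resize(p["color"][150:400,130:420],None,fx=1.5,fy=1.5);b=cv2.resize(q["color"][200:320,200:330],(406,375),interpolation=cv2.INTER_CUBIC)[:,:364]
cv2.imwrite("pics/g2.png",cv2.cvtColor(np.hstack([a[:375],b]),cv2.COLOR_RGB2BGR))
E
```

```text
(no output)
```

View pics/g2.png

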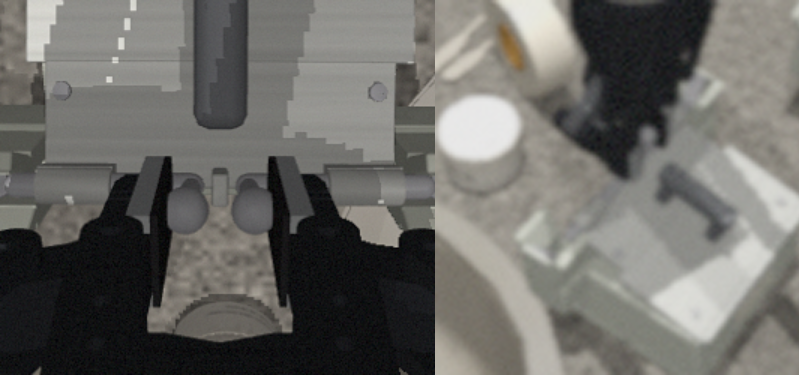

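The lid hangs tilted by the knobs with its front edge resting. I'll raise it a little more for margin, then release.

Call:
{"op": "apply_moves", "data": {
  "angular": [
    [0,0,0],
    [0,0,0],
    [0,0,0],
    [0,0,0],
    [0,0,0],
    [0,0,0],
    [0,0,0],
    [0,0,0]
  ],
  "travel": [
    [-0.03,0,0.05],
    [-0.03,0,0.05],
    [0,0,0],
    [0,0,0],
    [0,0,0],
    [0,0,0],
    [0,0,0],
    [0,0,0]
  ],
  "jaw": [0.2,0.2,0.2,0.5,0.8,0.8,0.8,0.8],
  "force": 30
}}

```text
time: 9.02
tool_pos: [553.7, -126.5, 140.1]
tcp_rot: [-180.0, 0.0, 179.7]
ft_force: [-0.5, -0.2, -1.4]
finger_gap: 68.1
grip_force: 0.0
```

Call:
{"op": "apply_moves", "data": {
  "angular": [
    [0,0,0],
    [0,0,0],
    [0,0,0],
    [0,0,0],
    [0,0,0],
    [0,0,0]
  ],
  "travel": [
    [0,0,0.3],
    [0,0,0.6],
    [-0.4,0,0.6],
    [-0.5,0,0.3],
    [-0.5,0,0],
    [0,0,0]
  ],
  "jaw": [0.8,0.8,0.8,0.8,0.8,0.8]
}}

```text
time: 9.78
tool_pos: [497.3, -126.6, 213.1]
tcp_rot: [-180.0, 0.1, 179.7]
ft_force: [0.3, -0.1, -0.2]
finger_gap: 68.6
grip_force: 0.0
```

```bash
python3 - <<'E'
from bench import r
from h import *
import pickle
s=r.sense();p=r.snapshot("wrist");save(p,"pics/w4.png",None,1.4);pickle.dump((p,s),open("w4.pkl","wb"));print(s['tool_pos'],s['tcp_rot'],s['ft_force'],s['time'])
W=wristpose(p,s)
def lidpts(th,L,dx=0,hz=71):
    # lid rotated about hinge line at cov box, hinge raised by th with front edge at z=60
    o=[]
    c,s_=np.cos(th),np.sin(th)
    for x,y,z in L:
        X=x+62; o.append((-62+dx+X*c-z*s_,y,60+X*s_+z*c))
    return o
q=[524.5,-125.2,-.4]
for th in(12,13):
    print(th,(proj(p,boxpts(q,lidpts(np.radians(th),[(44,22,42),(44,-22,42),(24,0,41),(-32,0,41),(-62,62,5),(-62,-62,5)])),W)*1.4).round(0).tolist(), boxpts(q,lidpts(np.radians(th),[(-4,0,34)])))
E
```

```text
[ 497.29383402 -126.6114943   213.09656734] [-1.79967625e+02  8.28457120e-02  1.79704042e+02] [ 0.28632435 -0.06764054 -0.21441562] 9.775
12 [[438.0, 448.0], [339.0, 448.0], [388.0, 403.0], [389.0, 277.0], [511.0, 216.0], [265.0, 216.0]] [[ 512.16386399 -125.11387612  105.31589649]]
13 [[438.0, 448.0], [338.0, 448.0], [388.0, 403.0], [389.0, 275.0], [511.0, 216.0], [265.0, 216.0]] [[ 511.365448   -125.10830204  106.17574335]]
```

View pics/w4.png

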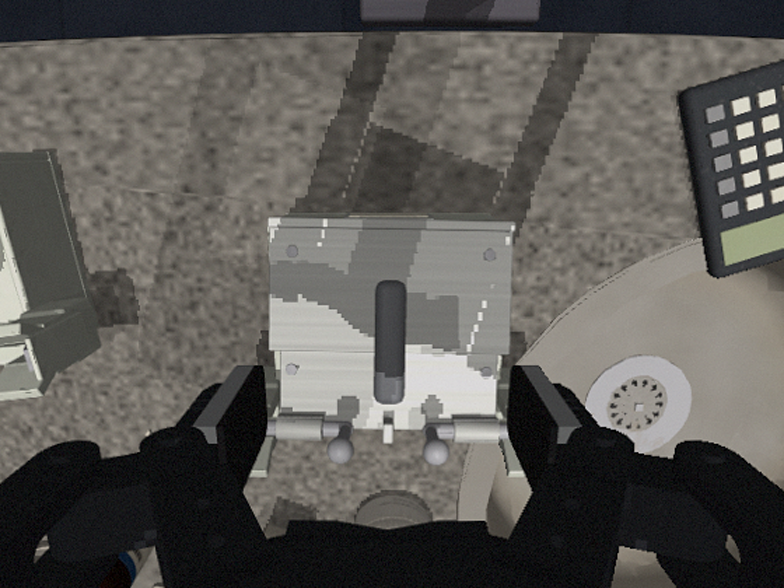

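Lid rests released, tilted about 12°. Knobs at (340,450) and (437,450) are apart again (pins out). The handle runs from (391,281) to (391,403), as predicted. Grip it with the tool tilted to match.

Call:
{"op": "apply_moves", "data": {
  "angular": [
    [0,-0.75,0],
    [0,-0.75,0],
    [0,0,0],
    [0,0,0],
    [0,0,0],
    [0,0,0],
    [0,0,0],
    [0,0,0]
  ],
  "travel": [
    [0,0.02,-0.17],
    [0,0.02,-0.17],
    [0.09,0,-0.44],
    [0.09,0,-0.44],
    [0.09,0,-0.44],
    [0.09,0,-0.44],
    [0.09,0,-0.44],
    [0,0,0]
  ],
  "jaw": [0.6,0.6,0.6,0.6,0.6,0.6,0.6,0.6]
}}

```text
time: 10.82
tool_pos: [514.9, -124.3, 107.9]
tcp_rot: [179.9, 11.7, 179.7]
ft_force: [-0.1, 0.0, -1.0]
finger_gap: 51.0
grip_force: 0.0
```

Call:
{"op": "apply_moves", "data": {
  "angular": [
    [0,0,0],
    [0,0,0],
    [0,0,0],
    [0,0,0],
    [0,0,0],
    [0,0,0]
  ],
  "travel": [
    [0,0,0.07],
    [0,0,0],
    [0,0,0],
    [0,0,0],
    [0,0,0],
    [0,0,0]
  ],
  "jaw": [0.3,0.05,0.05,0.05,0.05,0.05],
  "force": 80
}}

```text
time: 11.58
tool_pos: [516.5, -125.3, 114.5]
tcp_rot: [180.0, 12.1, 179.7]
ft_force: [0.6, 0.2, 4.8]
finger_gap: 12.1
grip_force: 78.8
```

Call:
{"op": "apply_moves", "data": {
  "angular": [
    [0,0,0],
    [0,0,0],
    [0,0,0],
    [0,0,0],
    [0,0.3,0],
    [0,0.3,0],
    [0,0.3,0],
    [0,0.3,0],
    [0,0.3,0],
    [0,0,0]
  ],
  "travel": [
    [0,0,0.2],
    [0,0,0.3],
    [0,0,0.4],
    [0,0,0.4],
    [0,0,0.4],
    [0,0,0.3],
    [0,0,0.3],
    [0,0,0.2],
    [0,0,0],
    [0,0,0]
  ],
  "jaw": [0.05,0.05,0.05,0.05,0.05,0.05,0.05,0.05,0.05,0.05],
  "force": 110
}}

```text
time: 12.82
tool_pos: [516.2, -124.9, 214.0]
tcp_rot: [-180.0, 0.1, 179.7]
ft_force: [-0.1, 0.3, -3.2]
finger_gap: 11.7
grip_force: 108.1
```

```bash
cat > knob.py <<'E'
from bench import r
from h import *
import sys,pickle
s=r.sense();p=r.snapshot("wrist");pickle.dump((p,s),open(sys.argv[1]+".pkl","wb"))
print(s['tool_pos'].round(1),s['tcp_rot'].round(1),s['ft_force'].round(1),s['finger_gap'],s['time'])
M=np.linalg.inv(p['mount']);W=(M[:3,:3],M[:3,3])
# lid pts in tool frame: level lid, TCP at lid (tx,ty,42.5); tool x=-lid x, y=+y, z=-z
tool=lambda L,tx=0.2,ty=0:[( -(x-tx),y-ty,42.5-z) for x,y,z in L]
print("pred",proj(p,tool([(44,22,42),(44,-22,42),(-62,62,5),(-62,-62,5)]),W).round(1).tolist())
g=cv2.medianBlur(cv2.cvtColor(p["color"],cv2.COLOR_RGB2GRAY),3)
for u in proj(p,tool([(44,22,42),(44,-22,42)]),W):
    x,y=int(u[0]),int(u[1]);c=g[y-35:y+35,x-35:x+35]
    h=cv2.HoughCircles(c,cv2.HOUGH_GRADIENT,1.5,40,param1=80,param2=10,minRadius=8,maxRadius=18)
    print("knob",None if h is None else (h[0][:2]+[x-35,y-35,0]).round(1).tolist())
E
python3 knob.py w5
```

```text
[ 516.2 -124.9  214. ] [-1.800e+02  1.000e-01  1.797e+02] [-0.1  0.3 -3.2] 11.708770970861629 12.825
pred [[331.4, 406.6], [216.8, 406.6], [427.2, 120.1], [121.2, 120.2]]
knob None
knob None
```

```bash
python3 - <<'E'
from h import *
import pickle
p,s=pickle.load(open("w5.pkl","rb"))
g=cv2.cvtColor(p["color"],cv2.COLOR_RGB2GRAY).astype(float)
for a,b in((140,200),(350,410)): print("rows 100-145",[(100+i,int(v)) for i,v in enumerate(np.median(g[100:146,a:b],1))])
for a,b in((135,150),(190,205)): print("cols L",a,np.median(g[a:b,100:145],0).astype(int).tolist(),"R from 405",np.median(g[a:b,405:450],0).astype(int).tolist())
M=np.linalg.inv(p['mount']);W=(M[:3,:3],M[:3,3])
L=[(-62,62,5),(-62,-62,5),(-62,62,0),(-32,0,41),(6,62,5),(6,-62,5)]
print(proj(p,[(-(x-.2),y,42.5-z) for x,y,z in L],W).round(1).tolist())
E
```

```text
rows 100-145 [(100, 116), (101, 119), (102, 120), (103, 124), (104, 121), (105, 115), (106, 114), (107, 114), (108, 115), (109, 116), (110, 117), (111, 120), (112, 124), (113, 124), (114, 123), (115, 125), (116, 128), (117, 129), (118, 127), (119, 120), (120, 93), (121, 123), (122, 142), (123, 151), (124, 153), (125, 151), (126, 148), (127, 145), (128, 142), (129, 142), (130, 143), (131, 137), (132, 116), (133, 123), (134, 145), (135, 143), (136, 143), (137, 143), (138, 143), (139, 143), (140, 143), (141, 143), (142, 144), (143, 145), (144, 145), (145, 144)]
rows 100-145 [(100, 120), (101, 119), (102, 120), (103, 120), (104, 122), (105, 120), (106, 121), (107, 113), (108, 114), (109, 105), (110, 104), (111, 101), (112, 88), (113, 89), (114, 104), (115, 95), (116, 90), (117, 89), (118, 96), (119, 102), (120, 107), (121, 95), (122, 97), (123, 95), (124, 129), (125, 166), (126, 206), (127, 203), (128, 198), (129, 197), (130, 198), (131, 195), (132, 207), (133, 195), (134, 121), (135, 105), (136, 114), (137, 140), (138, 144), (139, 146), (140, 145), (141, 143), (142, 143), (143, 140), (1
[... 364 characters left out ...]
 222, 221, 179, 118, 119, 122, 122, 115, 120, 123, 127, 126, 125, 120, 125, 126, 128, 131, 131, 127, 128, 123, 124, 125, 128, 130]
cols L 190 [136, 134, 132, 129, 127, 128, 129, 132, 127, 120, 114, 115, 110, 107, 105, 108, 108, 110, 110, 113, 115, 114, 112, 115, 116, 110, 106, 105, 106, 112, 110, 101, 94, 132, 216, 220, 218, 217, 218, 218, 219, 218, 218, 219, 221] R from 405 [145, 146, 145, 146, 146, 147, 146, 145, 145, 147, 148, 147, 146, 145, 147, 165, 160, 157, 156, 156, 157, 158, 157, 156, 157, 157, 157, 156, 156, 157, 157, 157, 157, 157, 157, 158, 157, 159, 159, 160, 159, 161, 160, 160, 160]
[[427.2, 120.1], [121.2, 120.2], [422.5, 119.8], [273.7, 215.3], [412.0, 275.1], [136.9, 275.2]]
```

Call:
{"op": "apply_moves", "data": {
  "angular": [
    [0,0,0.11],
    [0,0,0.11],
    [0,0,0.11],
    [0,0,0.11],
    [0,0,0.11],
    [0,0,0.11],
    [0,0,0.11],
    [0,0,0.11],
    [0,0,0.11],
    [0,0,0],
    [0,0,0]
  ],
  "travel": [
    [-0.04,-0.34,0],
    [-0.07,-0.7,0],
    [-0.08,-0.85,0],
    [-0.08,-0.85,0],
    [-0.08,-0.85,-0.1],
    [-0.08,-0.85,-0.2],
    [-0.08,-0.85,-0.2],
    [-0.07,-0.8,-0.2],
    [-0.06,-0.52,-0.1],
    [0,0,0],
    [0,0,0]
  ],
  "jaw": [0.05,0.05,0.05,0.05,0.05,0.05,0.05,0.05,0.05,0.05,0.05],
  "force": 110
}}

```text
time: 14.25
tool_pos: [489.9, -388.7, 181.3]
tcp_rot: [180.0, 0.0, -172.4]
ft_force: [0.1, -0.1, -4.2]
finger_gap: 11.8
grip_force: 108.1
```

Call:
{"op": "apply_moves", "data": {
  "angular": [
    [0,0,0],
    [0,0,0],
    [0,0,0],
    [0,0,0],
    [0,0,0],
    [0,0,0]
  ],
  "travel": [
    [0.01,-0.01,-0.3],
    [0,0,-0.4],
    [0,0,-0.25],
    [0,0,-0.15],
    [0,0,-0.1],
    [0,0,0]
  ],
  "jaw": [0.05,0.05,0.05,0.05,0.05,0.05],
  "force": 110
}}

```text
time: 15.0
tool_pos: [490.3, -389.7, 132.9]
tcp_rot: [180.0, -0.0, -172.4]
ft_force: [-0.1, 0.9, -2.5]
finger_gap: 12.0
grip_force: 108.2
```

Pins are in the slots without lateral force. Use the last view to check before pressing.

```bash
python3 - <<'E'
from bench import r
from h import *
p=r.snapshot("wrist");q=r.snapshot("scene")
a=cv2.resize(p["color"][60:420,60:500],(440,360));b=cv2.resize(q["color"][140:260,290:410],(360,360),interpolation=cv2.INTER_CUBIC)
cv2.imwrite("pics/g3.png",cv2.cvtColor(np.hstack([a,b]),cv2.COLOR_RGB2BGR))
E
```

```text
(no output)
```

View pics/g3.png

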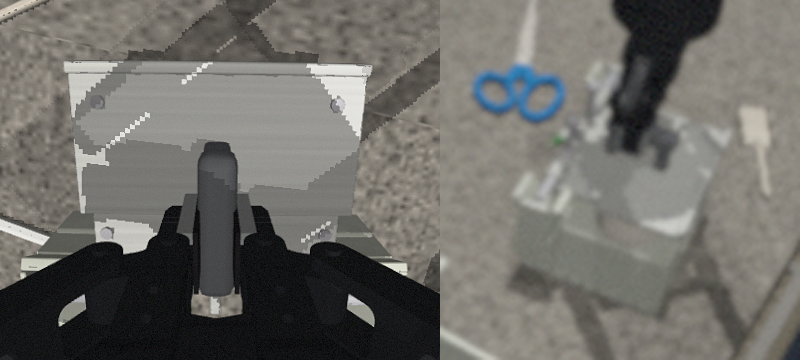

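Lid sits centred between the ears, level above the box. Lower slowly.

Call:
{"op": "apply_moves", "data": {
  "angular": [
    [0,0,0],
    [0,0,0],
    [0,0,0],
    [0,0,0],
    [0,0,0]
  ],
  "travel": [
    [0,0.01,-0.06],
    [0,0,-0.06],
    [0,0,-0.06],
    [0,0,-0.06],
    [0,0,0]
  ],
  "jaw": [0.05,0.05,0.05,0.05,0.05],
  "force": 115
}}

```text
time: 15.72
tool_pos: [490.6, -389.3, 123.7]
tcp_rot: [-180.0, 0.0, -172.3]
ft_force: [0.2, 0.1, 1.4]
finger_gap: 11.5
grip_force: 113.3
```

Call:
{"op": "apply_moves", "data": {
  "angular": [
    [0,0,0],
    [0,0,0],
    [0,0,0],
    [0,0,0],
    [0,0,0]
  ],
  "travel": [
    [0,0,-0.06],
    [0,0,-0.06],
    [0,0,-0.06],
    [0,0,-0.06],
    [0,0,0]
  ],
  "jaw": [0.05,0.05,0.05,0.05,0.05],
  "force": 115
}}

```text
time: 16.35
tool_pos: [490.8, -389.4, 114.2]
tcp_rot: [-180.0, 0.1, -172.3]
ft_force: [0.8, -0.1, 3.4]
finger_gap: 11.4
grip_force: 113.6
```

Call:
{"op": "apply_moves", "data": {
  "angular": [
    [0,0,0],
    [0,0,0],
    [0,0,0],
    [0,0,0],
    [0,0,0]
  ],
  "travel": [
    [0,0,-0.06],
    [0,0,-0.06],
    [0,0,-0.06],
    [0,0,-0.06],
    [0,0,0]
  ],
  "jaw": [0.05,0.05,0.05,0.05,0.05],
  "force": 115
}}

```text
time: 16.98
tool_pos: [490.0, -389.0, 103.7]
tcp_rot: [180.0, -0.0, -172.3]
ft_force: [0.2, 0.3, -2.6]
finger_gap: 11.6
grip_force: 113.2
```

Call:
{"op": "apply_moves", "data": {
  "angular": [
    [0,0,0],
    [0,0,0],
    [0,0,0],
    [0,0,0]
  ],
  "travel": [
    [0,0,-0.05],
    [0,0,-0.05],
    [0,0,0],
    [0,0,0]
  ],
  "jaw": [0.05,0.05,0.05,0.05]
}}

```text
time: 17.48
tool_pos: [490.7, -389.5, 103.3]
tcp_rot: [-180.0, 0.0, -172.3]
ft_force: [-9.4, 7.5, 19.3]
finger_gap: 11.4
grip_force: 116.4
```

Seated. Relax a little, then gently tug upward to check that the catches hold.

Call:
{"op": "apply_moves", "data": {
  "angular": [
    [0,0,0],
    [0,0,0],
    [0,0,0],
    [0,0,0],
    [0,0,0]
  ],
  "travel": [
    [0,0,0.05],
    [0,0,0.05],
    [0,0,0.02],
    [0,0,0.02],
    [0,0,0]
  ],
  "jaw": [0.05,0.05,0.05,0.05,0.05]
}}

```text
time: 18.1
tool_pos: [490.2, -389.0, 105.3]
tcp_rot: [180.0, -0.0, -172.3]
ft_force: [1.1, -0.1, -5.7]
finger_gap: 11.7
grip_force: 112.9
```

Call:
{"op": "apply_moves", "data": {
  "angular": [
    [0,0,0],
    [0,0,0],
    [0,0,0],
    [0,0,0],
    [0,0,0],
    [0,0,0]
  ],
  "travel": [
    [0,0,-0.04],
    [0,0,-0.02],
    [0,0,0],
    [0,0,0],
    [0,0,0],
    [0,0,0]
  ],
  "jaw": [0.05,0.05,0.05,0.3,0.6,0.6]
}}

```text
time: 18.85
tool_pos: [490.6, -389.5, 103.9]
tcp_rot: [-180.0, 0.0, -172.4]
ft_force: [0.6, 0.1, -0.1]
finger_gap: 51.3
grip_force: 0.0
```

Call:
{"op": "apply_moves", "data": {
  "angular": [
    [0,0,0],
    [0,0,0],
    [0,0,0],
    [0,0,0],
    [0,0,0],
    [0,0,0]
  ],
  "travel": [
    [0,0,0.3],
    [0,0,0.6],
    [0,0,0.9],
    [-0.3,0,0.9],
    [0,0,0.9],
    [0,0,0]
  ],
  "jaw": [0.6,0.6,0.6,0.7,0.8,0.8]
}}

```text
time: 19.6
tool_pos: [479.9, -390.9, 253.3]
tcp_rot: [-179.6, 0.3, -172.4]
ft_force: [0.8, -0.5, 0.1]
finger_gap: 68.3
grip_force: 0.0
```

```bash
python3 - <<'E'
from bench import r
from h import *
import pickle
s=r.sense();p=r.snapshot("wrist");pickle.dump((p,s),open("w6.pkl","wb"));print(s['tool_pos'],s['tcp_rot'],s['time'])
W=wristpose(p,s);g=cv2.medianBlur(cv2.cvtColor(p["color"],cv2.COLOR_RGB2GRAY),3)
q=[491.2,-388.9,6.7]
u=proj(p,boxpts(q,[(44,22,102),(44,-22,102),(-62,62,65),(-62,-62,65)]),W);print(u.round(1).tolist())
for v in u[:2]:
    x,y=int(v[0]),int(v[1]);c=g[y-22:y+22,x-22:x+22]
    h=cv2.HoughCircles(c,cv2.HOUGH_GRADIENT,1,40,param1=80,param2=7,minRadius=5,maxRadius=12)
    print(None if h is None else (h[0][0]+[x-22,y-22,0]).round(1).tolist())
# same detector on w1 as reference + compare with w1 by ECC in hinge region
p1,s1=pickle.load(open("w1.pkl","rb"));u1=proj(p1,boxpts([524.6,-125.2,-.4],[(44,22,102),(44,-22,102),(-62,62,65),(-62,-62,65)]),wristpose(p1,s1))
H=cv2.getPerspectiveTransform(np.float32(u),np.float32(u1))
a=cv2.warpPerspective(p["color"],H,(560,420))
crop=lambda im:cv2.resize(im[130:300,160:395],None,fx=1.7,fy=1.7,interpolation=cv2.INTER_CUBIC)
cv2.imwrite("pics/cmp.png",cv2.cvtColor(np.hstack([crop(p1["color"]),crop(a)]),cv2.COLOR_RGB2BGR))
ga,gb=[cv2.cvtColor(x,cv2.COLOR_RGB2GRAY) for x in(p1["color"],a)]
for nm,(x0,y0,x1,y1) in dict(knobL=(292,265,314,290),knobR=(236,265,258,290),earL=(345,250,390,300),earR=(160,250,207,300),tubeL=(310,252,345,272),tubeR=(205,252,240,272)).items():
    R=cv2.matchTemplate(gb[y0-12:y1+12,x0-12:x1+12],ga[y0:y1,x0:x1],cv2.TM_CCOEFF_NORMED);_,m,_,l=cv2.minMaxLoc(R);print(nm,round(m,2),l[0]-12,l[1]-12)
E
```

```text
[ 479.87120797 -390.85073856  253.29191276] [-179.61336483    0.30591503 -172.36002279] 19.6
[[304.5, 271.9], [247.7, 270.9], [356.2, 130.7], [200.9, 128.1]]
[309.5, 270.5, 11.4]
[251.5, 279.5, 10.3]
knobL 0.86 1 1
knobR 0.95 1 0
earL 0.36 0 0
earR 0.31 6 0
tubeL 0.89 0 0
tubeR 0.94 1 1
```

After release, the knobs and tubes match the shut lid in the first wrist view to within 1 px. That puts the hinge edge down and the knobs fully apart. Handing in.

```bash
python3 -c "
from bench import r
print(r.hand_in())"
```

```text
the job is handed in; nothing more can be done
None
```

I moved the lid to the box with the jar and handed the job in after about 20 s; it lies shut with both pins sprung out under their catches, as far as the force drop, a light upward tug and the last wrist image show, though I took no final picture of the jar, the bottle or the other jar.

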